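Gear unit depth gauge check

ROBOT

A 6-joint arm with a two-finger parallel gripper is mounted at the origin on the work surface. World frame = base frame: x ahead of the robot, y to its left, z up, the work surface at z = 0. Lengths are in mm, angles in rad, forces in N, time in s.
With the tool pointing down it reaches from about 350 to 875 mm from the base axis. Payload 4.2 kg.
Tool frame: the origin (TCP) lies between the finger pads; the fingertips stand 11 mm ahead of it and the grasp point (between the pads) lies 8 mm behind it; z points along the fingers, y is the direction in which the jaws open and shut (so a half turn about z gives the same grasp; the last joint's range is limited). The gripper opens to 85 mm and grips with 20 to 120 N. Pads are 22 mm wide; open, the fingers measure 114 mm over their backs; the gripper's body (76 mm by 85 mm) begins 54 mm behind the grasp point. The pads swing forward as they close: fully open they stand 13 mm farther back than shut.
Start: joints at [1.419, 0.385, 0.008, 0, -1.194, -0.259], TCP at [249.556, 572.993, 211.812] pointing down, gripper open.
Joint ranges: [-3.14, 3.14], [-1.21, 2.06], [-1.07, 1.41], [-3.16, 2.05], [-2.99, -0.16], [-3.1, 3.1]. Speed limits (rad/s): [2.79, 2.79, 3.14, 3.14, 3.14, 3.14].

INTERFACE

Orientations are given as a unit quaternion [x, y, z, w].
In Python, from bench import * gives the robot as it stands.
- The arm moves only by the tool servo_tool, never from a script. Its argument "rows" is a list of rows, each a list of 7 numbers: the opening, from 0 (shut) to 1 (fully open), then the shift along the tool's x, y, z in cm, then the turn, a rotation vector about the tool's x, y, z in degrees. A call has 1 to 12 rows; each row shifts and turns the commanded pose from where the row before left it, along the tool's axes as they then stand; what a row does not reach is not made up. A row lasts 1/10 s, in which the tool goes at most 50 mm and 8.59 degrees, less where a joint would pass 70% of its speed; a pose out of reach is approached as far as the arm can. A call is refused whole if a number of a shift passes 5 or a number of a turn 8.59, either way. A call with a gripper value outside its range is refused whole. The fingers move at their own pace and stop on an object; the grip force is fixed at half the most. Time passes only in rows, so rows that do not move let the fingers close. It gives the time, the measured TCP pose, the force and the opening at its end, in the units of the state.
- read_state(): the state, without advancing time (a new reading comes with each control period).
- get_image(name): name is "scene" or "side" or "wrist"; returns a dict with "image" (384x512x3 uint8, red, green, blue), "mtx" (3x3 intrinsics, pixels), "extrinsics" (4x4, takes a point from camera to world coordinates). Camera axes: x right, y up, looking along -z (the intrinsics and any distortion apply to the point x, -y, -z); pixel columns grow to the right and rows downward; lengths in mm; the calibration is good to about 2 mm. A picture is of the moment at which its call begins. There is no depth.
- job_done(): hands the job in, once; it reports no verdict.
The state is a dict: "clock": time; "joints": joint angles; "joint_vel": joint speeds; "joint_efforts": joint torques, N m; "position": TCP position; "ee_rot": TCP orientation; "contact_force": force on the tool from outside, world axes, zero at the start; "wrist_torque": the same for the moment, N m; "gripper_width": finger opening in mm.
Only numpy, scipy, OpenCV 4.12 (cv2) and the standard library are available. Lean on these libraries where they do the work, as an engineer would, in place of code of your own. Each camera call takes 0.05 s, during which the arm holds its last target. There are 200 camera calls.

TASK

Lift the collared gauge rod up off the two hooks of its stand, push its tip into the slanted guide tube of the gear unit until the collar stops against the tube's mouth, and pull it right out again. Then present it for reading: finish while holding the rod level and still in the gripper, clear of everything, with its tip about 10 cm above the middle of the white tile. Do not disturb the other things on the table.

Things in the scene. Friction and masses are not known exactly. Their poses are not given: they have to be found in the camera images.
- gauge: gauge rod, 176 mm long, about 140 g. x axis along the rod towards the tip; origin on it, at the collar's stop face. Ahead (+x): steel rod 10 mm thick, 70 mm long, last 5 mm tapered. Behind: collar 34 mm across (x -8 to 0 mm), flat-sided black grip (x -78 to -8 mm; 16 mm wide in y, 22 mm high in z), 10 mm thick tail to x = -106 mm. Starts level on the hooks, axis 110 mm above the table, z up
- gauge_tip (a point): the end of the rod, 70 mm ahead of the collar's stop face; axes as the gauge's
- gauge_grip (a point): middle of the gauge's black grip, 43 mm behind the stop face; axes as the gauge's; both sides of the grip are free for the fingers
- hook_stand: fixed stand: base 170 x 90 x 12 mm, origin under its centre; two steel hooks 62.5 mm either side of it along its x axis, each an upturned U open upward, 12 mm inside, ends 124 mm above the table. The gauge lies across them along the stand's x axis, tip towards +x, collar and grip between the hooks: lift it straight up
- gear_unit: fixed gear unit, origin on the table, z up: foot plate 200 x 130 x 12 mm (x = -160 to 40 mm); housing 110 mm wide, 98 mm high, x = -140 to -40 mm, a 16 mm thick upright shaft stub on it to 114 mm; motor 72 mm thick behind it to x = -225 mm. The guide tube rises from the housing's +x side
- guide_tube: fixed guide tube at 40 degrees above level. Origin in the centre of its open mouth, 115 mm above the table, 20 mm ahead (x) of the gear unit's origin. z axis: along the tube out of the mouth, up and away from the housing; the rod goes in along -z. Mouth 34 mm outside, 26 mm inside, narrowing in 18 mm of depth to a 14 mm bore; 76 mm deep, so the collar stops on the rim at z = 0
- reading_tile: fixed white square tile 110 x 110 x 8 mm, lying on the table; origin under its centre
- dosing_ring: bystander, leave alone: aluminium ring lying flat, 110 mm outside, 60 mm hole, 12 mm high, origin under its centre
- jar: bystander, leave alone: amber glass jar with lid, 60 mm wide, 85 mm high, origin under its centre
- beaker: bystander, leave alone: open steel cup, 74 mm wide, 80 mm high, origin under its centre
- wrench: bystander, leave alone: steel wrench, 130 mm long, lying flat along its x axis
- brush: bystander, leave alone: small brush, 170 mm long, lying along its x axis
- scoop: bystander, leave alone: steel spoon, 160 mm long, lying along its x axis
- tamping_pin: bystander, leave alone: small steel tamping pin without collar, 12 mm thick on a 32 mm foot, 52 mm high, standing; origin under its centre
Not all that is in view belongs to the job. Leave any purple or yellow look-alike of the gauge alone.

How it is judged (in metres and radians):
On the way, in this order (a step that is already met when the one before it is completed fails the run):
1. the gauge is lifted clear of its hooks in the gripper (height (world z) of gauge above 0.135 m and contact force between gauge and hook_stand below 0.1 N and contact force between the fingers and gauge above 1 N), for 0.2 s.
2. the gauge is in the guide tube, its collar stopped against the mouth (z of gauge in the frame of guide_tube below 0.004 m and x of gauge in the frame of guide_tube between -0.006 and 0.006 m and y of gauge in the frame of guide_tube between -0.006 and 0.006 m and angle between the x axis of gauge and the z axis of guide_tube, either way round below 0.12 rad and z of gauge_tip in the frame of guide_tube below -0.05 m), for 0.2 s.
3. the gauge is drawn right out of the tube, held (z of gauge_tip in the frame of guide_tube above 0.005 m and contact force between the fingers and gauge above 1 N), for 0.1 s.
At the end, for the whole second after the job is handed in: The gripper holds the gauge still, its rod level within about 11 degrees, its tip 50 to 180 mm above the table and within 45 mm (seen from above) of the tile's centre, touching nothing but the fingers; every bystander is within 30 mm of its starting place (contact force between the fingers and gauge above 1 N and angle between gauge's own x axis and vertical between 1.37 and 1.77 rad and horizontal distance between gauge_tip and reading_tile below 0.045 m and height (world z) of gauge_tip between 0.05 and 0.18 m and linear speed of gauge below 0.03 m/s and angular speed of gauge below 0.3 rad/s and contact force between gauge and hook_stand below 0.1 N and contact force between gauge and gear_unit below 0.1 N and contact force between gauge and reading_tile below 0.1 N and contact force between gauge and dosing_ring below 0.1 N and contact force between gauge and jar below 0.1 N and contact force between gauge and beaker below 0.1 N and contact force between gauge and wrench below 0.1 N and contact force between gauge and brush below 0.1 N and contact force between gauge and scoop below 0.1 N and contact force between gauge and tamping_pin below 0.1 N and distance of each of dosing_ring, jar, beaker, wrench, brush, scoop, tamping_pin from where it was at the start of the episode below 0.03 m); the arm keeps its last pose, push and grip.
It fails at once if a bystander is pushed more than 30 mm from its place (distance of any of dosing_ring, jar, beaker, wrench, brush, scoop, tamping_pin from where it was at the start of the episode above 0.03 m).
It fails at once if the gauge is dropped on the table (height (world z) of gauge below 0.03 m and contact force between the fingers and gauge below 0.5 N).
It also fails if it takes over 53 s, if anything falls off the work surface, if the arm or the gripper's body presses on something with over 40 N, if the wrist force passes 120 N, or if a joint passes its speed limit or range.

## Working session

There is one attempt and no reset: what is moved stays moved. The work goes in short steps, Python scripts to look and compute and a tool call to move; the robot and the scene stay as the last step left them, time stands still between calls to the robot, and variables do not carry over. Pictures are saved under pics/ and viewed, about 8 in all and at most 12, crops included, and the job is handed in when it is done.

Besides the shell and the picture viewer there is one more tool, called after "Request:" in YAML: its name, and indented under it one key for each argument. servo_tool: Moves the arm, as the interface text tells. Its arguments: {"type":"object","properties":{"rows":{"type":"array","items":{"type":"array","items":{"type":"number"}}}},"required":["rows"]}

```bash
mkdir -p pics; ls; python3 - <<'E'
from bench import *
import cv2
for n in ["scene","side"]:
    d=get_image(n); cv2.imwrite(f"pics/{n}0.png",cv2.resize(d["image"][:,:,::-1],(800,600),interpolation=cv2.INTER_CUBIC)); cv2.imwrite(f"pics/{n}0raw.png",d["image"][:,:,::-1])
    print(n,d["mtx"].tolist(),d["extrinsics"].round(4).tolist(), [k for k in d])
s=read_state();print(s)
E
```

```text
pics
scene [[370.66954108118233, 0.0, 257.77078267415243], [0.0, 370.66954108118233, 194.70912538216376], [0.0, 0.0, 1.0]] [[-0.745, -0.4343, 0.5063, 1079.1485], [0.6669, -0.4693, 0.5788, 703.629], [-0.0138, 0.7688, 0.6393, 851.3985], [0.0, 0.0, 0.0, 1.0]] ['image', 'mtx', 'extrinsics']
side [[498.7136147883918, 0.0, 259.88337123672943], [0.0, 498.7136147883918, 194.5300444575469], [0.0, 0.0, 1.0]] [[0.6674, 0.514, -0.5389, -441.4342], [-0.7447, 0.4703, -0.4737, -828.3129], [0.01, 0.7174, 0.6966, 1322.7564], [0.0, 0.0, 0.0, 1.0]] ['image', 'mtx', 'extrinsics']
{'clock': 0.1, 'joints': array([ 1.41856176e+00,  3.85459396e-01,  6.79569814e-03, -4.39106598e-04,
       -1.19401635e+00, -2.58630592e-01]), 'joint_vel': array([ 3.18026382e-06, -2.18966831e-03,  3.42370615e-03,  6.93116638e-04,
        2.67336664e-03,  8.45345509e-04]), 'joint_efforts': array([-4.38440602e-04, -3.93317807e+01,  1.88932478e+01,  4.19797406e+00,
       -2.55128522e-03,  1.88037916e-06]), 'position': array([249.37173063, 572.4944171 , 210.855637  ]), 'ee_rot': array([ 9.78955858e-01, -2.04069839e-01, -1.53706320e-04,  9.51377173e-04]), 'contact_force': array([ 0.2293356 , -0.0632489 ,  0.94087251]), 'wrist_torque': array([0.0355346 , 0.01271458, 0.03751327]), 'gripper_width': 85.56918865043781}
```

View pics/scene0.png

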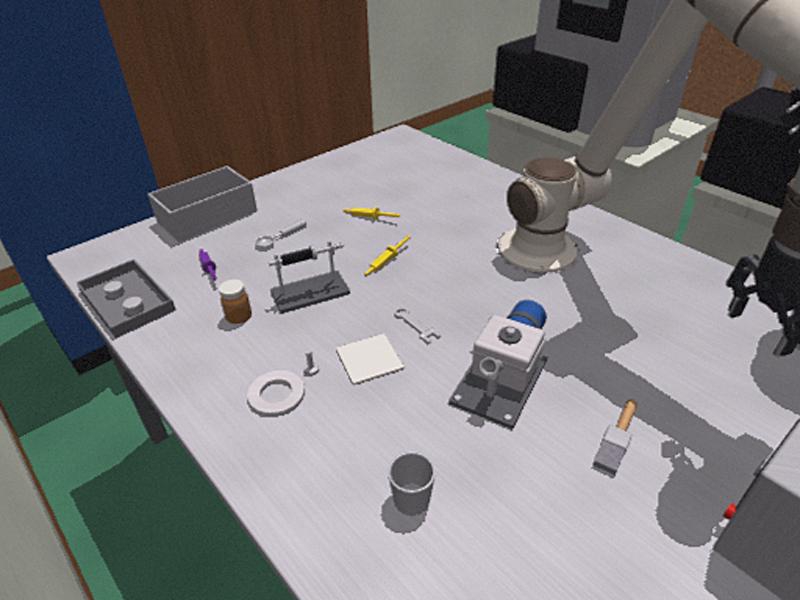

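View pics/side0.png

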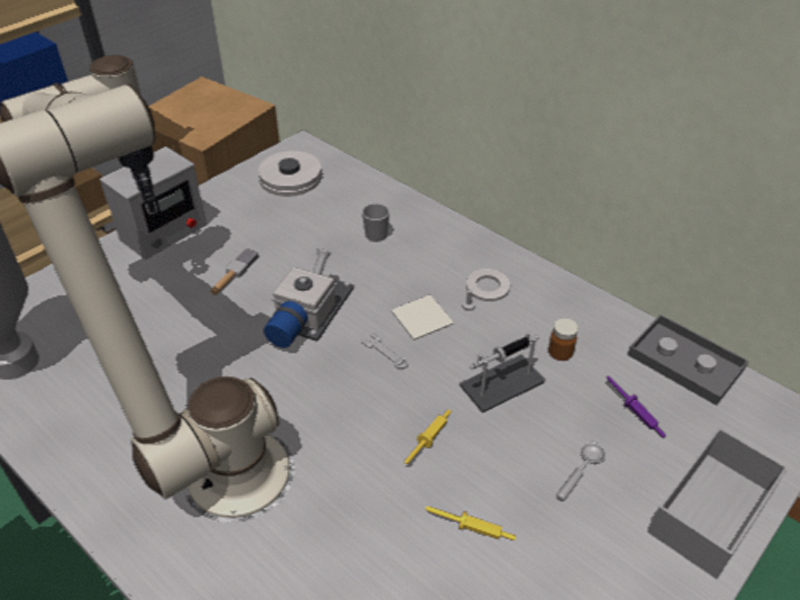

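Scene view: the stand with the gauge is at about (305,270), gear unit (500,370) and tile (370,358). Side view: stand (502,370), gear unit (305,300) and tile (422,316). Next I'll zoom in on all of these in one composite.

```bash
python3 - <<'E'
import cv2,numpy as np
sc=cv2.imread("pics/scene0raw.png");sd=cv2.imread("pics/side0raw.png")
def c(im,x,y):
    o=cv2.resize(im[y:y+60,x:x+80],(400,300),interpolation=cv2.INTER_CUBIC)
    for i in range(0,80,10):
        cv2.line(o,(i*5,0),(i*5,4),(0,0,255),1); cv2.putText(o,str(x+i),(i*5,14),0,.3,(0,0,255),1)
    for j in range(0,60,10):
        cv2.line(o,(0,j*5),(4,j*5),(0,0,255),1); cv2.putText(o,str(y+j),(5,j*5+4),0,.3,(0,0,255),1)
    return o
cv2.imwrite("pics/crop1.png",np.vstack([np.hstack([c(sc,160,145),c(sc,280,200)]),np.hstack([c(sd,285,205),c(sd,160,160)])]))
E
```

```text
(no output)
```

View pics/crop1.png

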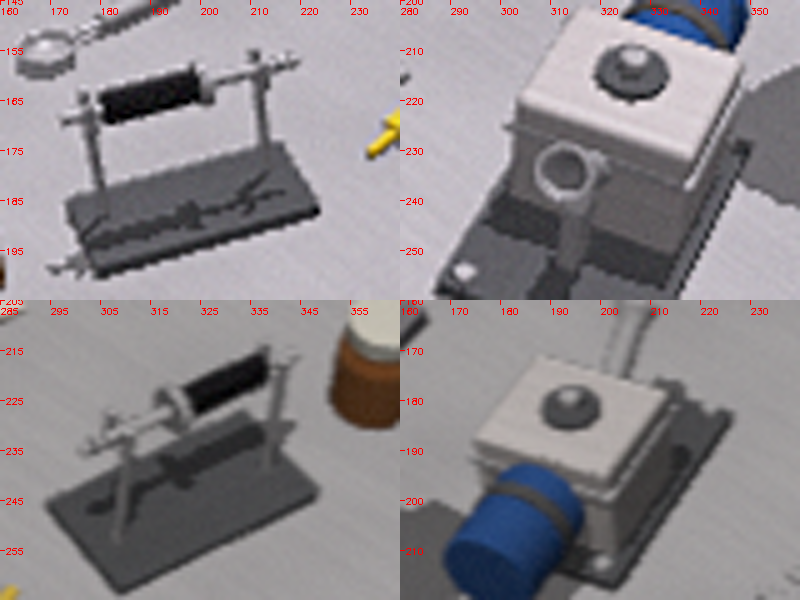

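```bash
cat > h.py <<'E'
import numpy as np
from scipy.spatial.transform import Rotation as R
CAM={}
CAM["scene"]=(np.array([[370.67,0,257.77],[0,370.67,194.71],[0,0,1]]),np.array([[-0.745,-0.4343,0.5063,1079.1485],[0.6669,-0.4693,0.5788,703.629],[-0.0138,0.7688,0.6393,851.3985],[0,0,0,1]]))
CAM["side"]=(np.array([[498.714,0,259.883],[0,498.714,194.53],[0,0,1]]),np.array([[0.6674,0.514,-0.5389,-441.4342],[-0.7447,0.4703,-0.4737,-828.3129],[0.01,0.7174,0.6966,1322.7564],[0,0,0,1]]))
def proj(K,E,P):
    p=(np.atleast_2d(P)-E[:3,3])@E[:3,:3]; p=p*[1,-1,-1]
    q=p@K.T; return q[:,:2]/q[:,2:]
def ray(K,E,uv,z):
    d=np.linalg.inv(K)@[uv[0],uv[1],1]; d=E[:3,:3]@(d*[1,-1,-1]); c=E[:3,3]
    return c+d*(z-c[2])/d[2]
E
python3 - <<'E'
from h import *
from scipy.optimize import least_squares
G=1000
stand={"scene":[((G+70,0,110),(219.6,157.4)),((G-106,0,110),(172.4,169.2)),((-85,-45,12),(179.4,199)),((85,-45,12),(224,186.6)),((-85,45,12),(173.4,185.6)),((85,45,12),(216,173.6))],
"side":[((G+70,0,110),(302,234.4)),((G-106,0,110),(344.4,216.4)),((85,-45,12),(294.4,245)),((85,45,12),(309,262.6)),((-85,45,12),(349,242.6))]}
gear={"scene":[((20,0,115),(313.4,233.6)),((-90,0,114),(326.4,211)),((40,-65,12),(288,257.3)),((40,65,12),(329.6,272.6)),((-160,65,12),(350,227))],
"side":[((-90,0,114),(194,179)),((-160,-65,12),(202.4,218)),((40,-65,12),(226.6,183))]}
def fit(obs,x0,cams):
    def f(p):
        r=[]
        for c in cams:
            P=np.array([o[0] for o in obs[c]],float); P[:,0]=np.where(P[:,0]>500,P[:,0]-1000+p[3],P[:,0])
            W=P.copy(); W[:,:2]=P[:,:2]@np.array([[np.cos(p[2]),np.sin(p[2])],[-np.sin(p[2]),np.cos(p[2])]])+p[:2]
            r.append(proj(*CAM[c],W)-np.array([o[1] for o in obs[c]]))
        return np.vstack(r).ravel()
    s=least_squares(f,x0,x_scale=[100,100,1,10],loss="soft_l1"); return s.x,f(s.x).reshape(-1,2)
for n,o,uv in (("stand",stand,(198,188)),("gear",gear,(318,250))):
    c=ray(*CAM["scene"],uv,12)
    for cams in (["scene","side"],["scene"],["side"]):
        b=min((fit(o,[c[0],c[1],a,0],cams) for a in np.arange(0,6.3,.8)),key=lambda t:np.abs(t[1]).sum())
        print(n,cams,b[0].round(3)); 
        if len(cams)==2: print(b[1].round(1).tolist())
for c,uvs in (("scene",[(337,353),(386,335),(404,368),(355,382)]),("side",[(392,309),(432,296),(453,322),(412,338)])):
    w=np.array([ray(*CAM[c],np.array(u)*.64,8) for u in uvs]); print(c,w.round(0).tolist(),w.mean(0))
for n,uv,z in (("jar",(236,288),85),("pin",(310,357),52),("ring",(276,393),12),("beaker",(411,464),80),("wrench",(417,325),5)):
    print(n,ray(*CAM["scene"],np.array(uv)*.64,z).round(0))
E
```

```text
stand ['scene', 'side'] [ 535.704 -251.324    2.853   21.686]
[[-0.5, -1.7], [-1.3, -0.8], [-0.6, -1.2], [-0.1, -2.0], [-1.3, -1.9], [-0.6, -2.0], [-1.2, 0.2], [-0.6, -2.2], [-1.4, -0.7], [-0.7, -0.5], [-0.5, -0.7]]
stand ['scene'] [ 539.486 -242.02     2.84    23.008]
stand ['side'] [ 535.502 -255.578    2.843   22.25 ]
gear ['scene', 'side'] [4.78239e+02 2.59492e+02 3.63000e-01 0.00000e+00]
[[-0.1, 0.5], [0.2, -0.7], [-0.8, -1.5], [-0.2, -1.0], [-0.0, -0.1], [-1.1, -0.8], [0.4, -2.3], [-1.4, -2.2]]
gear ['scene'] [4.79761e+02 2.61790e+02 3.73000e-01 0.00000e+00]
gear ['side'] [4.75853e+02 2.48616e+02 3.25000e-01 0.00000e+00]
scene [[617.0, -35.0, 8.0], [506.0, -8.0, 8.0], [543.0, 91.0, 8.0], [639.0, 54.0, 8.0]] [576.41875893  25.79574158   8.        ]
side [[540.0, 79.0, 8.0], [639.0, 38.0, 8.0], [605.0, -57.0, 8.0], [501.0, -20.0, 8.0]] [571.21546542   9.85207084   8.        ]
jar [ 700. -275.   85.]
pin [686. -23.  52.]
ring [771. -23.  12.]
beaker [719. 305.  80.]
wrench [433.  12.   5.]
```

Request:
servo_tool:
  rows:
    - [1,3.0,3.2,-0.5,0,0,0]
    - [1,3.0,3.2,-0.5,0,0,0]
    - [1,3.0,3.2,-0.5,0,0,0]
    - [1,3.0,3.2,-0.5,0,0,0]
    - [1,3.0,3.2,-0.5,0,0,0]
    - [1,3.0,3.2,-0.5,0,0,0]
    - [1,3.0,3.2,-0.5,0,0,0]
    - [1,3.0,3.2,-0.5,0,0,0]
    - [1,3.0,3.2,-0.5,0,0,0]
    - [1,3.0,3.2,-0.5,0,0,0]

```text
clock: 1.1
position: [396.7, 158.0, 261.9]
ee_rot: [0.979, -0.204, -0.0, -0.0]
contact_force: [0.8, 0.2, 0.2]
gripper_width: 85.3
```

Request:
servo_tool:
  rows:
    - [1,3.1,3.2,0,0,0,0]
    - [1,3.1,3.2,0,0,0,0]
    - [1,3.1,3.2,0,0,0,0]
    - [1,3.1,3.2,0,0,0,0]
    - [1,3.1,3.2,0,0,0,0]
    - [1,3.1,3.2,0,0,0,0]
    - [1,3.1,3.2,0,0,0,0]
    - [1,3.1,3.2,0,0,0,0]
    - [1,3.1,3.1,0,0,0,0]
    - [1,3.1,3.0,0,0,0,0]
    - [1,0,0,0,0,0,-7]
    - [1,0,0,0,0,0,0]

```text
clock: 2.3
position: [554.1, -255.7, 260.3]
ee_rot: [0.989, -0.145, -0.001, -0.0]
contact_force: [-0.1, 0.3, 0.1]
gripper_width: 85.8
```

```bash
python3 - <<'E'
from bench import *
import cv2
from h import *
d=get_image("wrist"); cv2.imwrite("pics/w1.png",d["image"][:,:,::-1]); np.savez("w1",K=d["mtx"],E=d["extrinsics"])
s=read_state();print(s["clock"],s["position"],s["joints"].round(2),R.from_quat(s["ee_rot"]).as_matrix().round(3).tolist())
print(d["mtx"],d["extrinsics"].round(3))
E
```

```text
2.35 [ 554.03252407 -254.87033458  260.81691612] [-0.17  0.33  0.05 -0.   -1.29  1.45] [[0.958, -0.288, -0.002], [-0.288, -0.958, 0.001], [-0.002, -0.0, -1.0]]
[[335.29472447   0.         257.99081269]
 [  0.         335.29472447 198.03186027]
 [  0.           0.           1.        ]] [[-2.87000e-01  9.23000e-01  2.56000e-01  6.19573e+02]
 [-9.58000e-01 -2.76000e-01 -7.70000e-02 -2.74209e+02]
 [-0.00000e+00 -2.68000e-01  9.63000e-01  4.21803e+02]
 [ 0.00000e+00  0.00000e+00  0.00000e+00  1.00000e+00]]
```

View pics/w1.png

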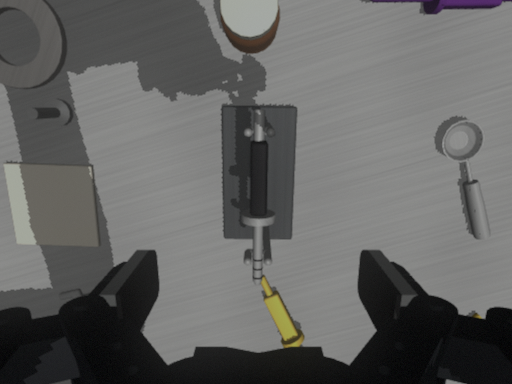

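Wrist view: gauge axis in column 258–259, tail at (259,110), grip at about (259,178), collar at (258,216), tip at (258,281). The tile's corners run (7,164)–(98,246). The gauge is centred between the fingers.

```bash
python3 - <<'E'
from h import *
d=np.load("w1.npz");c=(d["K"],d["E"])
for n,uv,z in (("tail",(259,110),110),("tip",(258,281),110),("gripback",(259,142),121),("collar",(258,216),115),("b",(222,106),12),("b",(297,107),12),("b",(292,240),12),("b",(221,239),12)): print(n,ray(*c,uv,z).round(1))
print("tile",np.mean([ray(*c,u,8) for u in ((7,164),(94,165),(98,246),(17,245))],0))
E
```

```text
tail [ 615.1 -273.7  110. ]
tip [ 451.1 -223.6  110. ]
gripback [ 588.9 -265.8  121. ]
collar [ 520.7 -244.5  115. ]
b [ 630.6 -233.    12. ]
b [ 604.1 -317.4   12. ]
b [ 442.9 -267.8   12. ]
b [ 471.  -178.8   12. ]
tile [574.16040911  14.14850896   8.        ]
```

Request:
servo_tool:
  rows:
    - [1,0.3,0,3,0,0,0]
    - [1,0,0,3,0,0,0]
    - [1,0,0,3,0,0,0]
    - [1,0,0,3,0,0,0]
    - [1,0,0,2.3,0,0,0]
    - [1,0,0,1.5,0,0,0]
    - [1,0,0,0,0,0,0]
    - [0,0,0,0,0,0,0]
    - [0,0,0,0,0,0,0]
    - [0,0,0,0,0,0,0]
    - [0,0,0,0,0,0,0]
    - [0,0,0,0,0,0,0]

```text
clock: 3.55
position: [557.5, -255.5, 104.3]
ee_rot: [0.99, -0.144, 0.0, 0.0]
contact_force: [-0.0, -0.4, 0.3]
gripper_width: 12.6
```

Request:
servo_tool:
  rows:
    - [0,0,0,0,0,0,0]
    - [0,0,0,0,0,0,0]
    - [0,0,0,0,0,0,0]
    - [0,0,0,0,0,0,0]

```text
clock: 3.95
position: [557.3, -255.5, 103.8]
ee_rot: [0.99, -0.144, -0.0, 0.0]
contact_force: [0.1, -0.6, 0.5]
gripper_width: -0.2
```

```bash
python3 - <<'E'
from bench import *
import cv2
from h import *
a=[]
for n in("wrist","scene","side"):
    d=get_image(n); a.append(d["image"][:,:,::-1]); cv2.imwrite(f"pics/{n}2raw.png",a[-1])
z=lambda im,x,y,w,h:cv2.resize(im[y:y+h,x:x+w],(400,300),interpolation=cv2.INTER_CUBIC)
cv2.imwrite("pics/m2.png",np.vstack([np.hstack([cv2.resize(a[0],(400,300)),z(a[1],150,120,100,75)]),np.hstack([z(a[2],280,190,80,60),z(a[0],180,150,160,120)])]))
s=read_state();print(s)
E
```

```text
{'clock': 4.1, 'joints': array([-1.66148277e-01,  4.57574747e-01, -1.66326766e-01, -4.39259763e-06,
       -9.46988987e-01,  1.44830762e+00]), 'joint_vel': array([ 6.76587413e-05,  7.35531178e-04, -4.06400292e-04, -8.34524168e-04,
       -2.36210987e-03, -4.53593269e-04]), 'joint_efforts': array([-3.18947787e-03, -4.04145312e+01,  1.64615017e+01,  3.65735449e+00,
       -7.40478117e-04, -6.58935051e-05]), 'position': array([ 557.28398526, -255.48346545,  103.7680908 ]), 'ee_rot': array([ 9.89603963e-01, -1.43819310e-01, -4.70361750e-05, -2.80996581e-06]), 'contact_force': array([-0.91164369, -0.15592975,  0.09437281]), 'wrist_torque': array([ 0.00189886,  0.0058148 , -0.01246057]), 'gripper_width': -0.042433964182461564}
```

View pics/m2.png

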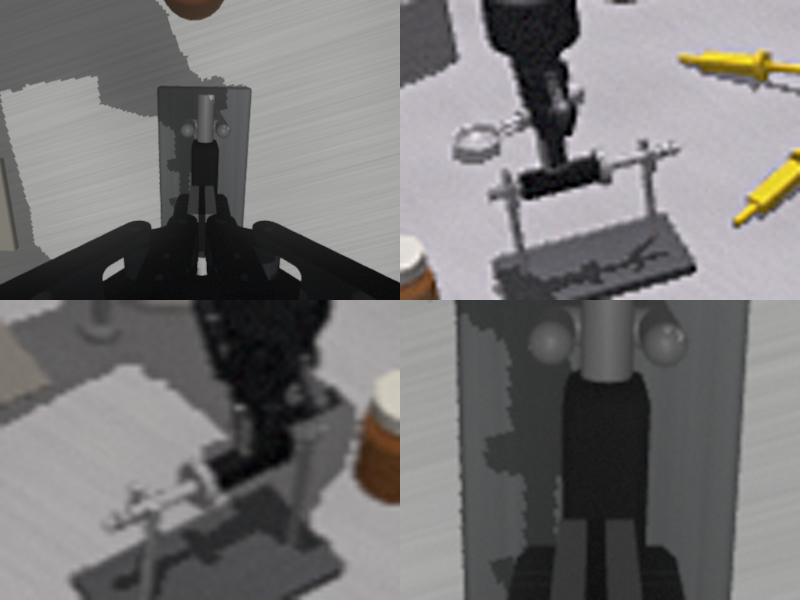

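The gripper shut to about 0 mm without holding. In all views the closed fingers seem to end above the grip, and the gauge is undisturbed. I'll check finger and gauge heights by projecting known points.

```bash
python3 - <<'E'
from bench import *
from h import *
import cv2
d=get_image("wrist");c=(d["mtx"],d["extrinsics"]); s=read_state()
M=R.from_quat(s["ee_rot"]).as_matrix();p=s["position"]
print(p, c[1][:3,3]-p, M.T@(c[1][:3,3]-p))
for z in(-8,0,11): print("tool z",z,[proj(*c,p+M@[x,0,z])[0].round(1).tolist() for x in (-11,0,11)])
for h in (90,100,110,121):
  q=np.array([557.,-255.5,h]); u=np.array([.956,-.293,0])
  print(h,"gripback",proj(*c,q+35*u).round(1),"tail",proj(*c,q+63*u).round(1), "w16px",np.linalg.norm(proj(*c,q+35*u+8*M[:,1])-proj(*c,q+35*u-8*M[:,1])).round(1))
a=[]
for n in("scene","side"):
    im=cv2.imread(f"pics/{n}2raw.png"); x0,y0=((170,140) if n=="scene" else (300,200))
    o=cv2.resize(im[y0:y0+50,x0:x0+66],(400,300),interpolation=cv2.INTER_CUBIC); f=400/66
    pts=[p+M@[x,0,z] for x in(-11,11) for z in(-8,0,11)]+[np.array([557.,-255.5,h])+t*np.array([.956,-.293,0]) for h in (99,121) for t in(-35,35)]
    for k,q in enumerate(pts):
        v=((proj(*CAM[n],q)[0]-[x0,y0]+.5)*f).astype(int); cv2.circle(o,tuple(int(i) for i in v),2,((0,0,255) if k<6 else (0,255,0)),-1)
    a.append(o)
w=d["image"][:,:,::-1][150:300,158:358].copy(); o=cv2.resize(w,(800,600)[:2],interpolation=cv2.INTER_CUBIC)
for x in(-11,11):
  for z in(-8,0,11):
    v=(proj(*c,p+M@[x,0,z])[0]-[158,150]+.5)*4; cv2.circle(o,(int(v[0]),int(v[1])),4,(0,0,255),-1)
cv2.imwrite("pics/m3.png",np.vstack([np.hstack(a),np.hstack([cv2.resize(o,(400,300)),np.zeros((300,400,3),np.uint8)])]))
E
```

```text
[ 557.28783461 -255.46784983  103.77845614] [ 65.12299731 -18.25456059 161.7208676 ] [  67.61200314   -1.03181591 -161.72638982]
tool z -8 [[260.2, 267.5], [260.2, 247.3], [260.2, 226.4]]
tool z 0 [[260.1, 260.5], [260.1, 241.1], [260.1, 221.0]]
tool z 11 [[260.0, 251.7], [260.0, 233.3], [260.0, 214.3]]
90 gripback [[260.9 170.1]] tail [[261.5 115.8]] w16px 30.1
100 gripback [[261.  173.8]] tail [[261.7 116.4]] w16px 31.9
110 gripback [[261.2 177.9]] tail [[261.9 117.1]] w16px 33.8
121 gripback [[261.4 183.1]] tail [[262.2 117.9]] w16px 36.2
```

View pics/m3.png

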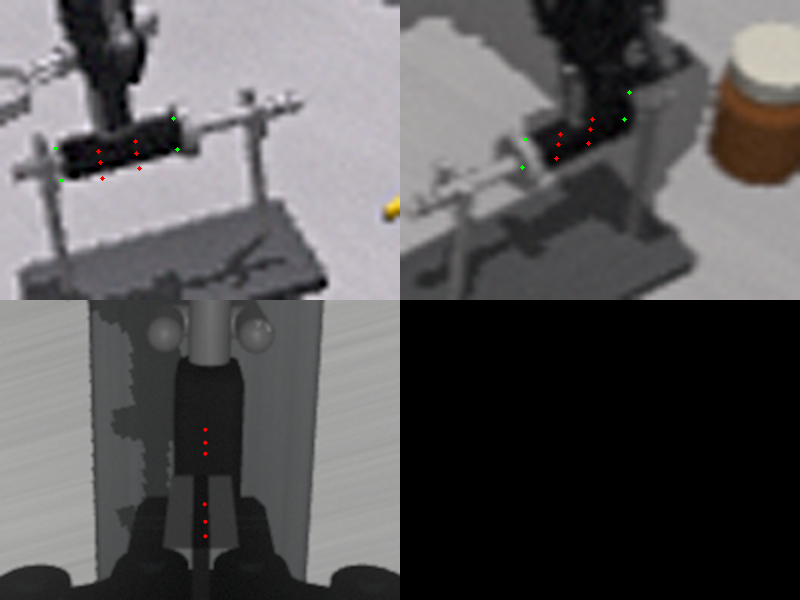

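The gauge projects correctly at 110 mm. The closed fingertips actually sit just above the grip's top at about 124 mm, so they reach roughly 30 mm less than stated. I'll open, go about 30 mm lower (clear of everything under either reading) and close again.

Request:
servo_tool:
  rows:
    - [1,0,0,-1,0,0,0]
    - [1,0,0,0,0,0,0]
    - [1,0,0,0,0,0,0]
    - [1,0,0,0,0,0,0]
    - [1,0,0,0,0,0,0]
    - [1,0,0,0,0,0,0]
    - [1,0,0,0,0,0,0]
    - [1,0,0,1,0,0,0]
    - [1,0,0,1,0,0,0]
    - [1,0,0,1,0,0,0]
    - [1,0,0,1,0,0,0]
    - [1,0,0,0,0,0,0]

```text
clock: 5.35
position: [555.9, -255.1, 71.4]
ee_rot: [0.99, -0.144, -0.002, -0.0]
contact_force: [0.3, 0.4, 0.1]
gripper_width: 85.3
```

Request:
servo_tool:
  rows:
    - [0,0,0,0,0,0,0]
    - [0,0,0,0,0,0,0]
    - [0,0,0,0,0,0,0]
    - [0,0,0,0,0,0,0]
    - [0,0,0,0,0,0,0]
    - [0,0,0,0,0,0,0]
    - [0,0,0,0,0,0,0]
    - [0,0,0,0,0,0,0]

```text
clock: 6.15
position: [557.3, -256.0, 74.3]
ee_rot: [0.99, -0.144, 0.0, 0.0]
contact_force: [-1.5, -3.7, 2.7]
gripper_width: 14.7
```

```bash
python3 - <<'E'
from bench import *
import cv2
from h import *
a=[]
for n in("wrist","scene","side"):
    d=get_image(n); a.append(d["image"][:,:,::-1]); cv2.imwrite(f"pics/{n}4raw.png",a[-1])
z=lambda im,x,y,w,h:cv2.resize(im[y:y+h,x:x+w],(400,300),interpolation=cv2.INTER_CUBIC)
cv2.imwrite("pics/m4.png",np.vstack([np.hstack([cv2.resize(a[0],(400,300)),z(a[1],165,130,66,50)]),np.hstack([z(a[2],290,190,80,60),z(a[0],180,150,160,120)])]))
s=read_state();print(s["position"],s["gripper_width"],s["contact_force"],s["wrist_torque"])
E
```

```text
[ 557.29902946 -255.9075303    74.22607883] 15.030672735462913 [-1.54659736 -3.75387838  3.94972926] [-1.06875346  0.49886997 -0.0167471 ]
```

View pics/m4.png

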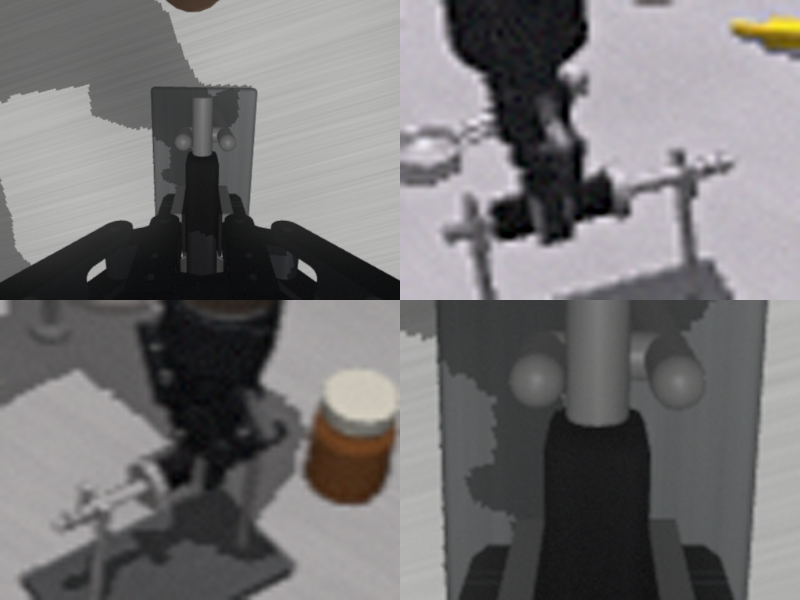

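Gripped: the fingers straddle the grip at 15 mm opening, with the gauge axis about 36 mm behind the TCP. Lifting straight up now.

Request:
servo_tool:
  rows:
    - [0,0,0,-0.5,0,0,0]
    - [0,0,0,-1,0,0,0]
    - [0,0,0,-1.5,0,0,0]
    - [0,0,0,-1.5,0,0,0]
    - [0,0,0,-1.5,0,0,0]
    - [0,0,0,-1.5,0,0,0]
    - [0,0,0,-1,0,0,0]
    - [0,0,0,-0.5,0,0,0]
    - [0,0,0,0,0,0,0]
    - [0,0,0,0,0,0,0]
    - [0,0,0,0,0,0,0]

```text
clock: 7.4
position: [556.8, -255.2, 162.8]
ee_rot: [0.99, -0.144, -0.001, -0.0]
contact_force: [-0.7, 0.0, -1.6]
gripper_width: 15.1
```

Request:
servo_tool:
  rows:
    - [0,-0.8,-1.6,-0.6,0,0,0]
    - [0,-1.6,-3.4,-1.2,0,0,0]
    - [0,-1.7,-3.6,-1.2,0,0,0]
    - [0,-1.7,-3.6,-1.2,0,0,0]
    - [0,-1.7,-3.6,-1.2,0,0,0]
    - [0,-1.7,-3.6,-1.2,0,0,0]
    - [0,-1.7,-3.6,-1.2,0,0,0]
    - [0,-1.7,-3.6,-1.2,0,0,0]
    - [0,-1.7,-3.6,-1.2,0,0,0]
    - [0,-1.7,-3.6,-1.2,0,0,0]
    - [0,-1.7,-3.6,-1.2,0,0,0]
    - [0,-1.6,-2.6,-1,0,0,0]

```text
clock: 8.6
position: [485.1, 185.4, 300.4]
ee_rot: [0.99, -0.143, 0.0, -0.0]
contact_force: [0.8, 0.6, -2.2]
gripper_width: 14.8
```

Request:
servo_tool:
  rows:
    - [0,0,0,0,0,0,-5]
    - [0,0,0,0,0,0,-7]
    - [0,0,0,0,0,0,-7]
    - [0,0,0,0,0,0,-7]
    - [0,0,0,0,0,0,-7]
    - [0,0,0,0,0,0,-4]
    - [0,0,0,0,0,0,0]
    - [0,0,0,0,0,0,0]
    - [0,0,0,0,0,0,0]

```text
clock: 9.5
position: [485.9, 183.0, 299.8]
ee_rot: [0.984, 0.177, -0.0, 0.0]
contact_force: [0.1, -0.0, -1.2]
gripper_width: 15.0
```

```bash
python3 - <<'E'
from bench import *
import cv2
from h import *
d=get_image("wrist"); cv2.imwrite("pics/wA.png",d["image"][:,:,::-1]); np.savez("wA",K=d["mtx"],E=d["extrinsics"])
s=read_state();print(s["clock"],s["position"],s["gripper_width"],s["contact_force"],s["joints"].round(2),R.from_quat(s["ee_rot"]).as_matrix().round(3).tolist())
E
```

```text
9.55 [485.93329863 183.0118504  299.78381825] 15.234856860542193 [ 0.46094527  0.06173668 -2.31363489] [ 0.67  0.15 -0.09 -0.   -1.33  1.25] [[0.937, 0.349, -0.0], [0.349, -0.937, -0.0], [-0.0, -0.0, -1.0]]
```

Now move 14 cm along tool −y for the second view.

Request:
servo_tool:
  rows:
    - [0,0,-2,0,0,0,0]
    - [0,0,-4,0,0,0,0]
    - [0,0,-4,0,0,0,0]
    - [0,0,-3,0,0,0,0]
    - [0,0,-1,0,0,0,0]
    - [0,0,0,0,0,0,0]
    - [0,0,0,0,0,0,0]
    - [0,0,0,0,0,0,0]

```text
clock: 10.35
position: [437.6, 313.0, 299.9]
ee_rot: [0.984, 0.177, 0.0, 0.0]
contact_force: [0.2, -0.8, -1.7]
gripper_width: 15.0
```

```bash
python3 - <<'E'
from bench import *
import cv2
from h import *
d=get_image("wrist"); cv2.imwrite("pics/wB.png",d["image"][:,:,::-1]); np.savez("wB",K=d["mtx"],E=d["extrinsics"])
s=read_state();print(s["clock"],s["position"])
a=cv2.imread("pics/wA.png")
cv2.imwrite("pics/AB.png",np.vstack([cv2.resize(np.hstack([a[:,:256],d["image"][:,256:,::-1]]),(800,600),interpolation=cv2.INTER_CUBIC)]))
E
```

```text
10.4 [437.59547309 313.04615377 299.96919345]
```

View pics/AB.png

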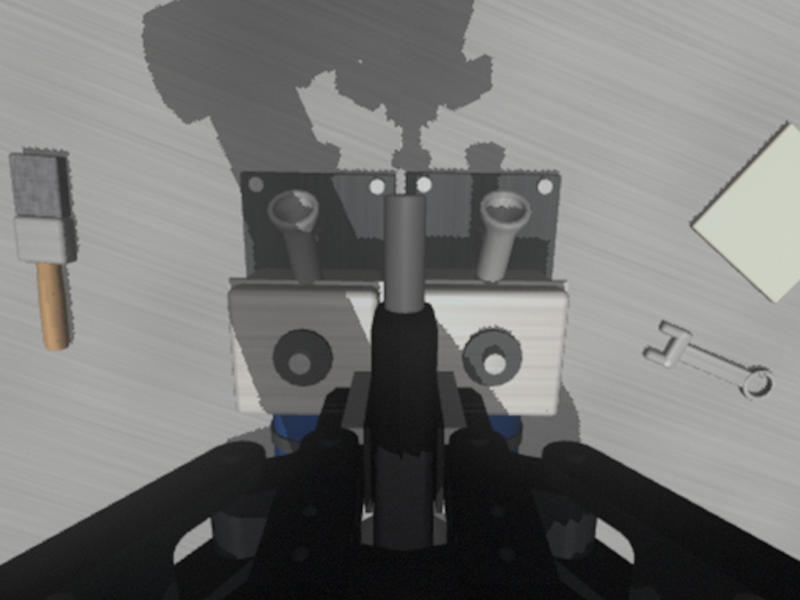

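View A (left half): rim centre (294,211), stub top (300,363), foot corner (243,172). View B (right half): rim (506,210), stub (494,363), foot corner (560,172). The unit's edges are parallel to the image, so the heading is right.

```bash
python3 - <<'E'
from h import *
A=np.load("wA.npz");B=np.load("wB.npz");a=(A["K"],A["E"]);b=(B["K"],B["E"])
px=lambda u:(np.array(u)+.5)*.64-.5
for n,u,v,z in (("mouth",(294,211),(506,210),115),("stub",(300,363),(494,363),114)):
    print(n,ray(*a,px(u),z).round(1),ray(*b,px(v),z).round(1))
    from scipy.optimize import least_squares
    f=lambda P:np.r_[proj(*a,P)[0]-px(u),proj(*b,P)[0]-px(v)]
    s=least_squares(f,[490,260,100],x_scale=100);print("  tri",s.x.round(1),s.fun.round(1))
p=ray(*a,px((243,172)),12);q=ray(*b,px((560,172)),12);print(p,q,np.linalg.norm(p-q),"head",np.arctan2((q-p)[0],-(q-p)[1]) ,(p+q)/2)
print("screws",ray(*a,px((256,185)),12),ray(*a,px((377,187)),12),ray(*b,px((424,185)),12),ray(*b,px((545,187)),12))
print("tile corners",ray(*b,px((792,122)),8),ray(*b,px((692,225)),8),ray(*b,px((778,301)),8))
E
```

```text
mouth [497.9 264.3 115. ] [498.5 264.9 115. ]
  tri [498.1 264.6 114.1] [ 0.  -0.4  0.   0.4]
stub [397.8 229.  114. ] [397.3 230.3 114. ]
  tri [396.3 229.2 110.6] [ 0. -0.  0.  0.]
[498.31320197 330.36215009  12.        ] [541.82696849 213.66353929  12.        ] 124.54723456975877 head 0.35690464110301234 [520.07008523 272.01284469  12.        ]
screws [491.96343436 317.32070957  12.        ] [525.69997832 222.06521741  12.        ] [492.68450781 315.73500384  12.        ] [526.41792057 220.29506202  12.        ]
tile corners [644.24968484  51.45396974   8.        ] [541.63138843  87.52650064   8.        ] [508.60668215 -17.29916712   8.        ]
```

Request:
servo_tool:
  rows:
    - [0,1.5,0.6,0.4,0,0,0]
    - [0,3.5,1.4,0.8,0,0,0]
    - [0,3.5,1.4,0.8,0,0,0]
    - [0,3.5,1.4,0.8,0,0,0]
    - [0,3.3,1.4,0.8,0,0,0]
    - [0,1.5,0.6,0.4,0,4,0]
    - [0,0,0,0,0,8,0]
    - [0,0,0,0,0,8,0]
    - [0,0,0,0,0,8,0]
    - [0,0,0,0,0,8,0]
    - [0,0,0,0,0,4,0]
    - [0,0,0,0,0,0,0]

```text
clock: 11.6
position: [627.2, 295.8, 260.7]
ee_rot: [0.937, 0.162, 0.306, -0.04]
contact_force: [0.6, -2.1, -1.9]
gripper_width: 15.2
```

Request:
servo_tool:
  rows:
    - [0,0,0,0,0,0,0]
    - [0,0,0,0,0,0,0]

```text
clock: 11.8
position: [630.8, 300.9, 266.2]
ee_rot: [0.936, 0.16, 0.31, -0.044]
contact_force: [0.1, 0.1, -1.6]
gripper_width: 15.2
```

```bash
cat >> h.py <<'E'
mouth=np.array([498.2,264.6,115.]); hd=.345; th=np.deg2rad(40)
w=np.array([np.cos(th)*np.cos(hd),np.cos(th)*np.sin(hd),np.sin(th)])
tz=np.array([np.sin(th)*np.cos(hd),np.sin(th)*np.sin(hd),-np.cos(th)])
MT=np.c_[w,np.cross(tz,w),tz]
G=np.array([-43,0,-36.])   # gauge origin in tool
def target(d): return mouth+d*w-MT@G
def togo(s,d):
    M=R.from_quat(s["ee_rot"]).as_matrix()
    print(s["clock"],"pos",s["position"].round(1),"shift cm",(M.T@(target(d)-s["position"])/10).round(2),"turn deg",np.rad2deg(R.from_matrix(M.T@MT).as_rotvec()).round(2))
    g=s["position"]+M@G; print("gauge in tube (x,y via MT: along,lat,perp)",(MT.T@(g-mouth)).round(1), s["contact_force"].round(1),s["gripper_width"].round(1),s["joints"].round(2))
E
python3 - <<'E'
from bench import *
from h import *
import cv2
togo(read_state(),95)
B=np.load("wB.npz");p=np.array([437.595,313.046,299.969]);M=R.from_euler("z",.3565).as_matrix()@np.diag([1,-1,-1])
for z in (-30,-36,-42): print(z,proj(B["K"],B["E"],p+M@[63,0,z]),proj(B["K"],B["E"],p+M@[35,0,z]))
a=[]
for n in("scene","side"):
    d=get_image(n);cv2.imwrite(f"pics/{n}5raw.png",d["image"][:,:,::-1])
E
```

```text
11.8 pos [630.8 300.9 266.2] shift cm [-6.01 -1.22  6.73] turn deg [1.21 3.53 0.09]Traceback (most recent call last):
  File "<stdin>", line 4, in <module>
  File "h.py", line 21, in togo
    g=s["position"]+M@G; print("gauge in tube (x,y via MT: along,lat,perp)",(MT.T@(g-mouth)).round(1), s["contact_force"].round(1),s["gripper_width"].round(1),s["joints"].round(2))
                                                                                                                                   ^^^^^^^^^^^^^^^^^^^^^^^^
AttributeError: 'float' object has no attribute 'round'
```

Request:
servo_tool:
  rows:
    - [0,0,0,0,1.2,3.5,0.1]
    - [0,-0.8,-0.2,0.9,0,0,0]
    - [0,-1.5,-0.3,1.7,0,0,0]
    - [0,-1.5,-0.3,1.7,0,0,0]
    - [0,-1.0,-0.2,1.5,0,0,0]
    - [0,-0.5,-0.2,0.8,0,0,0]
    - [0,0,0,0,0,0,0]
    - [0,0,0,0,0,0,0]
    - [0,0,0,0,0,0,0]

```text
clock: 12.7
position: [633.0, 314.8, 209.2]
ee_rot: [0.935, 0.156, 0.316, -0.034]
contact_force: [-0.3, 0.4, -1.8]
gripper_width: 15.2
```

```bash
sed -i 's/s\["gripper_width"\].round(1)/round(s["gripper_width"],1)/' h.py
python3 - <<'E'
from bench import *
from h import *
import cv2
togo(read_state(),95)
B=np.load("wB.npz");p=np.array([437.595,313.046,299.969]);M=R.from_euler("z",.3565).as_matrix()@np.diag([1,-1,-1])
for z in (-30,-36,-42): print(z,proj(B["K"],B["E"],p+M@[63,0,z]),proj(B["K"],B["E"],p+M@[35,0,z]))
a=[]
for n,x,y in(("scene",275,185),("side",175,140)):
    d=get_image(n);im=d["image"][:,:,::-1];cv2.imwrite(f"pics/{n}5raw.png",im)
    o=cv2.resize(im[y:y+75,x:x+50],(400,600),interpolation=cv2.INTER_CUBIC)
    for q,c in ((mouth,(0,0,255)),(mouth+95*w,(0,255,0)),(mouth+25*w,(0,255,0)),(mouth+201*w,(0,255,0))):
        v=(proj(*CAM[n],q)[0]-[x,y]+.5)*8; cv2.circle(o,(int(v[0]),int(v[1])),3,c,-1)
    a.append(o)
cv2.imwrite("pics/m5.png",np.hstack(a))
E
```

```text
12.7 pos [633.  314.8 209.2] shift cm [-3.18  0.09  1.75] turn deg [2.5  3.04 0.04]
gauge in tube (x,y via MT: along,lat,perp) [129.7  -3.2 -17.9] [-0.3  0.4 -1.8] 15.2 [ 0.54  0.25 -0.68  1.54 -0.16 -0.12]
-30 [[259.4857222  119.75011955]] [[259.44971362 190.71286008]]
-36 [[259.55980356 120.40551207]] [[259.517962   194.48967481]]
-42 [[259.64122624 121.12585275]] [[259.59256948 198.61839777]]
```

View pics/m5.png

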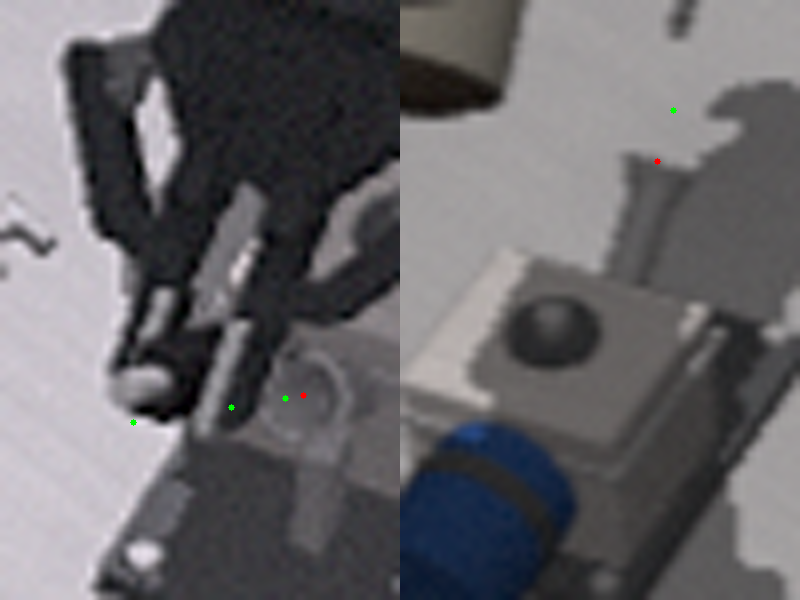

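The rim is visible in the scene crop at (310,398), matching my projected mouth (red) to about 1 px. But joint 5 is at its limit (-0.16), near a wrist singularity. The rod is symmetric about its axis, so I'll roll the tool about it by −30° to get away from that.

Request:
servo_tool:
  rows:
    - [0,0,0,0,-4,0,0]
    - [0,0,0,0,-6,0,0]
    - [0,0,0,0,-6,0,0]
    - [0,0,0,0,-6,0,0]
    - [0,0,0,0,-6,0,0]
    - [0,0,0,0,0,0,0]
    - [0,0,0,0,0,0,0]

```text
clock: 13.5
position: [631.8, 315.1, 207.5]
ee_rot: [0.916, 0.076, 0.343, 0.193]
contact_force: [-0.2, 0.3, -1.6]
gripper_width: 15.0
```

```bash
sed -i 's/^MT=.*/MT0=np.c_[w,np.cross(tz,w),tz]; MT=MT0@R.from_euler("x",-30,degrees=True).as_matrix()/; s/^G=.*/G=np.array([-44,0,-36.])/; s/(MT.T@(g-mouth))/(MT0.T@(g-mouth))/' h.py
python3 - <<'E'
from bench import *
from h import *
togo(read_state(),95)
E
```

```text
13.5 pos [631.8 315.1 207.5] shift cm [-2.93  1.15  2.05] turn deg [0.41 2.75 1.61]
gauge in tube (x,y via MT: along,lat,perp) [126.7 -20.5 -12.5] [-0.2  0.3 -1.6] 15.0 [ 0.86  0.4  -0.55  1.24 -0.82 -0.11]
```

Request:
servo_tool:
  rows:
    - [0,0,0,0,0.4,2.7,1.6]
    - [0,0,0.6,1.0,0,0,0]
    - [0,0,0.5,1.0,0,0,0]
    - [0,0,0,0,0,0,0]
    - [0,0,0,0,0,0,0]

```text
clock: 14.0
position: [646.1, 297.3, 199.8]
ee_rot: [0.909, 0.067, 0.367, 0.183]
contact_force: [-0.5, -0.1, -1.8]
gripper_width: 15.0
```

```bash
python3 - <<'E'
from bench import *
from h import *
togo(read_state(),95)
E
```

```text
14.0 pos [646.1 297.3 199.8] shift cm [-3.06 -0.07 -0.1 ] turn deg [ 0.12  0.03 -0.13]
gauge in tube (x,y via MT: along,lat,perp) [125.6   1.1   0.5] [-0.5 -0.1 -1.8] 15.0 [ 0.78  0.39 -0.61  1.42 -0.77 -0.25]
```

Request:
servo_tool:
  rows:
    - [0,-1,-0.1,-0.1,0,0,0]
    - [0,-1.5,0,0,0,0,0]
    - [0,-1.5,0,0,0,0,0]
    - [0,-1,0,0,0,0,0]
    - [0,-0.5,0,0,0,0,0]
    - [0,-0.5,0,0,0,0,0]
    - [0,-0.5,0,0,0,0,0]
    - [0,0,0,0,0,0,0]
    - [0,0,0,0,0,0,0]

```text
clock: 14.9
position: [598.5, 283.0, 157.7]
ee_rot: [0.909, 0.068, 0.367, 0.184]
contact_force: [-0.0, 0.3, -2.2]
gripper_width: 15.3
```

```bash
python3 - <<'E'
from bench import *
from h import *
import cv2
togo(read_state(),0)
a=[]
for n,x,y in(("scene",275,185),("side",190,140)):
    d=get_image(n);im=d["image"][:,:,::-1]
    a.append(cv2.resize(im[y:y+75,x:x+50],(400,600),interpolation=cv2.INTER_CUBIC))
cv2.imwrite("pics/m6.png",np.hstack(a))
E
```

```text
14.9 pos [598.5 283.  157.7] shift cm [-6.05  0.17  0.  ] turn deg [ 0.12  0.   -0.04]
gauge in tube (x,y via MT: along,lat,perp) [60.5 -1.5  0.9] [-0.   0.3 -2.2] 15.3 [ 0.78  0.38 -0.76  1.55 -0.76 -0.44]
```

View pics/m6.png

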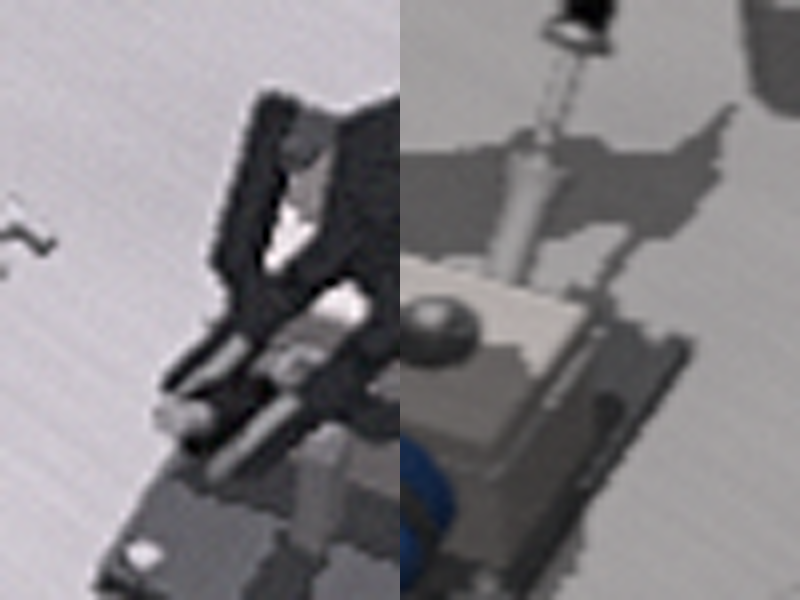

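Side crop: the rod (545,130) runs straight into the tube mouth (535,150) and is collinear with it. Continuing to insert.

Request:
servo_tool:
  rows:
    - [0,-0.6,0.15,0,0,0,0]
    - [0,-0.6,0,0,0,0,0]
    - [0,-0.6,0,0,0,0,0]
    - [0,-0.6,0,0,0,0,0]
    - [0,-0.6,0,0,0,0,0]
    - [0,0,0,0,0,0,0]

```text
clock: 15.6
position: [575.8, 273.2, 137.9]
ee_rot: [0.909, 0.068, 0.367, 0.184]
contact_force: [0.2, 0.2, -1.3]
gripper_width: 14.8
```

```bash
python3 - <<'E'
from bench import *
from h import *
togo(read_state(),0)
E
```

```text
15.6 pos [575.8 273.2 137.9] shift cm [-2.89 -0.01 -0.01] turn deg [0.14 0.08 0.06]
gauge in tube (x,y via MT: along,lat,perp) [29.   0.1  0.1] [ 0.2  0.2 -1.3] 14.8 [ 0.78  0.38 -0.83  1.62 -0.76 -0.53]
```

Request:
servo_tool:
  rows:
    - [0,-0.5,0,0,0,0,0]
    - [0,-0.5,0,0,0,0,0]
    - [0,-0.5,0,0,0,0,0]
    - [0,-0.4,0,0,0,0,0]
    - [0,-0.3,0,0,0,0,0]
    - [0,-0.2,0,0,0,0,0]
    - [0,0,0,0,0,0,0]

```text
clock: 16.3
position: [559.2, 267.4, 123.1]
ee_rot: [0.909, 0.068, 0.367, 0.184]
contact_force: [-0.1, -0.0, -1.2]
gripper_width: 14.7
```

```bash
python3 - <<'E'
from bench import *
from h import *
togo(read_state(),0)
E
```

```text
16.3 pos [559.2 267.4 123.1] shift cm [-0.59  0.   -0.  ] turn deg [ 0.13  0.04 -0.  ]
gauge in tube (x,y via MT: along,lat,perp) [ 5.9 -0.1  0.1] [-0.1 -0.  -1.2] 14.7 [ 0.78  0.38 -0.87  1.68 -0.76 -0.61]
```

Now feel for the stop in 1–2 mm rows.

Request:
servo_tool:
  rows:
    - [0,-0.2,0,0,0,0,0]
    - [0,-0.2,0,0,0,0,0]
    - [0,-0.1,0,0,0,0,0]
    - [0,-0.1,0,0,0,0,0]
    - [0,0,0,0,0,0,0]

```text
clock: 16.8
position: [556.5, 266.6, 121.3]
ee_rot: [0.909, 0.067, 0.369, 0.184]
contact_force: [5.6, 0.7, -0.0]
gripper_width: 15.0
```

Request:
servo_tool:
  rows:
    - [0,-0.1,0,0,0,0,0]
    - [0,-0.1,0,0,0,0,0]
    - [0,0,0,0,0,0,0]
    - [0,0,0,0,0,0,0]

```text
clock: 17.2
position: [556.5, 266.6, 121.5]
ee_rot: [0.908, 0.066, 0.37, 0.183]
contact_force: [9.8, 1.2, 0.3]
gripper_width: 14.9
```

Request:
servo_tool:
  rows:
    - [0,-0.2,0,0,0,0,0]
    - [0,-0.2,0,0,0,0,0]
    - [0,0,0,0,0,0,0]
    - [0,0,0,0,0,0,0]
    - [0,0,0,0,0,0,0]

```text
clock: 17.7
position: [556.4, 266.6, 122.0]
ee_rot: [0.907, 0.065, 0.374, 0.183]
contact_force: [17.0, 1.4, 2.1]
gripper_width: 14.9
```

```bash
python3 - <<'E'
from bench import *
from h import *
import cv2
togo(read_state(),0)
a=[]
for n,x,y in(("scene",275,195),("side",190,140)):
    d=get_image(n);im=d["image"][:,:,::-1]
    a.append(cv2.resize(im[y:y+60,x:x+40],(400,600),interpolation=cv2.INTER_CUBIC))
cv2.imwrite("pics/m7.png",np.hstack(a))
E
```

```text
17.7 pos [556.4 266.6 122. ] shift cm [-0.3  -0.02  0.08] turn deg [ 0.28 -0.68 -0.49]
gauge in tube (x,y via MT: along,lat,perp) [ 2.5 -0.5 -0.2] [17.   1.4  2.1] 14.9 [ 0.77  0.38 -0.88  1.71 -0.77 -0.64]
```

View pics/m7.png

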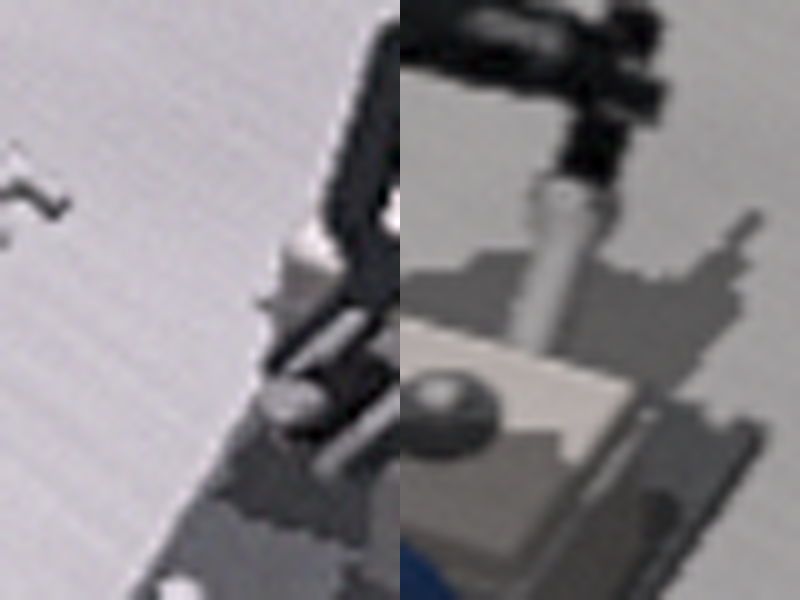

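Side crop: the collar sits flush on the tube mouth (570,200). The position no longer changes as the push rises (17 N), so it is seated. Withdrawing along the tube.

Request:
servo_tool:
  rows:
    - [0,0.5,0,0,0,0,0]
    - [0,0.8,0,0,0,0,0]
    - [0,1,0,0,0,0,0]
    - [0,1.3,0,0,0,0,0]
    - [0,1.5,0,0,0,0,0]
    - [0,1.5,0,0,0,0,0]
    - [0,1.5,0,0,0,0,0]
    - [0,1.5,0,0,0,0,0]
    - [0,1.5,0,0,0,0,0]
    - [0,0.8,0,0,0,0,0]
    - [0,0,0,0,0,0,0]
    - [0,0,0,0,0,0,0]

```text
clock: 19.0
position: [635.7, 294.8, 191.0]
ee_rot: [0.909, 0.068, 0.366, 0.184]
contact_force: [-0.3, 0.5, -2.3]
gripper_width: 14.7
```

```bash
python3 - <<'E'
from bench import *
from h import *
togo(read_state(),110)
E
```

```text
19.0 pos [635.7 294.8 191. ] shift cm [-0.18  0.01 -0.04] turn deg [0.13 0.1  0.05]
gauge in tube (x,y via MT: along,lat,perp) [111.9   0.    0.3] [-0.3  0.5 -2.3] 14.7 [ 0.78  0.39 -0.64  1.44 -0.77 -0.29]
```

Out, tip about 40 mm clear of the mouth. Next I'll level the rod and then undo the roll.

Request:
servo_tool:
  rows:
    - [0,0,0,-1,0,-3.5,-2]
    - [0,0,0,0,0,-5,-3]
    - [0,0,0,0,0,-5,-3]
    - [0,0,0,0,0,-5,-3]
    - [0,0,0,0,0,-5,-3]
    - [0,0,0,0,0,-5,-3]
    - [0,0,0,0,0,-5,-3]
    - [0,0,0,0,0,-1.2,-0.5]
    - [0,0,0,0,0,0,0]
    - [0,0,0,0,0,0,0]

```text
clock: 20.0
position: [628.8, 297.2, 198.0]
ee_rot: [0.95, 0.169, 0.042, 0.258]
contact_force: [0.1, 0.1, -1.3]
gripper_width: 14.7
```

Request:
servo_tool:
  rows:
    - [0,0,0,0,4,0,0]
    - [0,0,0,0,6,0,0]
    - [0,0,0,0,6,0,0]
    - [0,0,0,0,6,0,0]
    - [0,0,0,0,5,0,0]
    - [0,0,0,0,3,0,0]
    - [0,0,0,0,0,0,0]
    - [0,0,0,0,0,0,0]

```text
clock: 20.8
position: [628.9, 297.2, 198.9]
ee_rot: [0.985, 0.174, -0.002, 0.004]
contact_force: [-0.4, 0.5, -1.6]
gripper_width: 14.9
```

```bash
cat > fin.py <<'E'
from bench import *
from h import *
s=read_state();M=R.from_quat(s["ee_rot"]).as_matrix();p=s["position"]
print(s["clock"],p.round(1),M.round(3).tolist(),s["joints"].round(2),round(s["gripper_width"],1),s["contact_force"].round(1))
print("tip",(p+M@[-114,0,-36]).round(1))
T=np.array([575,16,110.]); D=np.diag([1,-1,-1.]); h=np.arctan2(M[1,0],M[0,0]); MF=R.from_euler("z",h).as_matrix()@D
print("turn",np.rad2deg(R.from_matrix(M.T@MF).as_rotvec()).round(2),"shift cm in final axes",(MF.T@(T-MF@[-114,0,-36]-p)/10).round(2))
E
python3 fin.py
```

```text
20.8 [628.9 297.2 198.9] [[0.94, 0.342, -0.003], [0.342, -0.94, -0.008], [-0.006, 0.006, -1.0]] [ 0.68  0.52  0.19  0.   -1.25  1.24] 14.9 [-0.4  0.5 -1.6]
tip [521.9 258.5 235.5]
turn [0.35 0.34 0.  ] shift cm in final axes [-3.28 24.58 12.49]
```

Request:
servo_tool:
  rows:
    - [0,-0.1,1,0,0,0,0]
    - [0,-0.4,3,0.5,0,0,0]
    - [0,-0.4,3,1,0,0,0]
    - [0,-0.4,3,1,0,0,0]
    - [0,-0.4,3,1.5,0,0,0]
    - [0,-0.4,3,1.5,0,0,0]
    - [0,-0.4,3,2,0,0,0]
    - [0,-0.4,3,2,0,0,0]
    - [0,-0.4,2,2,0,0,0]
    - [0,0,0.6,1,0,0,0]
    - [0,0,0,0,0,0,0]
    - [0,0,0,0,0,0,0]

```text
clock: 22.0
position: [682.8, 55.7, 75.4]
ee_rot: [0.985, 0.175, -0.002, 0.003]
contact_force: [0.2, 0.7, -1.1]
gripper_width: 15.0
```

Request:
servo_tool:
  rows:
    - [0,0,0,0,0,0,0]
    - [0,0,0,0,0,0,0]
    - [0,0,0,0,0,0,0]

```text
clock: 22.3
position: [682.7, 55.8, 75.9]
ee_rot: [0.985, 0.175, -0.002, 0.003]
contact_force: [-0.2, 0.7, -0.5]
gripper_width: 14.7
```

```bash
python3 fin.py; python3 - <<'E'
from bench import *
from h import *
import cv2
a=[]
for n,x,y,wd,ht in(("scene",150,120,200,150),("side",200,100,200,150)):
    im=get_image(n)["image"][:,:,::-1].copy()
    for q,c in ((np.array([575,16,8.]),(0,0,255)),(np.array([575,16,110.]),(0,200,0))):
        v=proj(*CAM[n],q)[0]; im[int(v[1]+.5),int(v[0]+.5)]=c
    a.append(cv2.resize(im[y:y+ht,x:x+wd],(400,300),interpolation=cv2.INTER_CUBIC))
cv2.imwrite("pics/m8.png",np.vstack([np.hstack(a),np.hstack([cv2.resize(get_image("wrist")["image"][:,:,::-1],(400,300)),cv2.resize(get_image("side")["image"][:,:,::-1],(400,300))])]))
E
```

```text
22.3 [682.7  55.8  75.9] [[0.939, 0.344, -0.002], [0.344, -0.939, -0.006], [-0.004, 0.004, -1.0]] [ 0.32  0.6   0.    0.01 -0.98  1.6 ] 14.7 [-0.2  0.7 -0.5]
tip [575.7  16.8 112.3]
turn [0.25 0.22 0.  ] shift cm in final axes [-0.08  0.03  0.19]
```

View pics/m8.png

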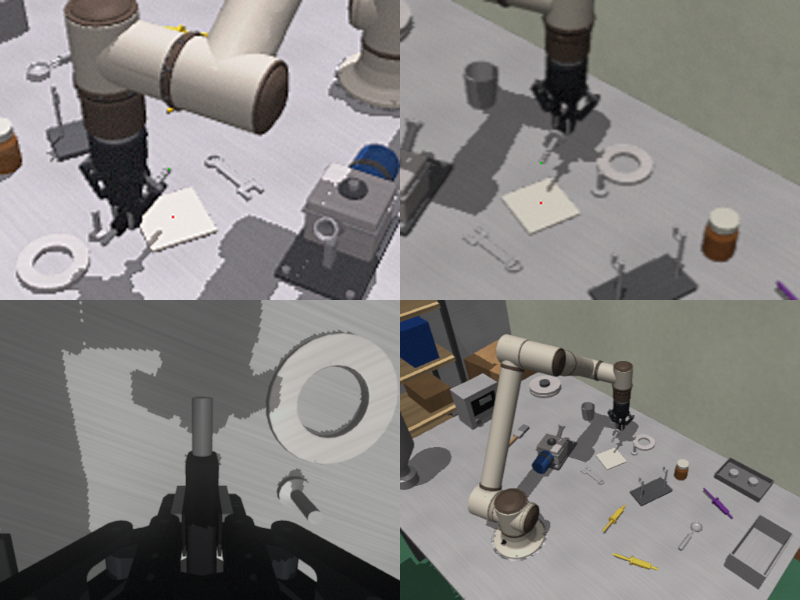

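The tip is at the marked point above the tile's centre in both views, the rod is level and still, and the bystanders look undisturbed. Handing in.

```bash
python3 -c "
from bench import *
print(job_done())"
```

```text
the job is handed in; nothing more can be done
None
```

I lifted the gauge off its hooks, pushed it into the guide tube until the collar stopped, pulled it out again, and handed in at about 22 s. At hand-in the rod was held level over the tile.

**Last checks**
- **Grip:** the fingers still held the grip, at 14.7 mm opening.
- **Tip position:** computed at (576, 17, 112) mm, against a tile centre of about (575, 16). The scene and side pictures agree.
- **Level:** the tool was within about 0.4° of straight down, and the rod sat level in the pads.
- **Bystanders:** none looked moved in the last pictures; I did not measure their positions again.

**What failed or disagreed**
- **First grasp:** it closed on nothing just above the grip. The gauge axis turned out to sit about 36 mm behind the reported TCP, not the stated 8 mm. The second grasp, 30 mm lower, held.
- **Joint limit:** joint 5 reached the end of its range on the first try at the tube angle. I rolled the tool 30° about the rod's axis for the insertion.
- **Collar stop:** my position estimate read 2.5 mm above the rim, within measuring error and under the 4 mm limit. The rod went no further as the push rose to 17 N, and the side picture showed the collar flush on the mouth. That push was felt mostly sideways rather than along the tube, which I did not explain.

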